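# Set the bin tags on the cast rack

### The job

Some tags on the cast rack are out of date: with closed fingertips, gently push over those hinged tags that are wrong, so that every bin with a plaster cast in it has its tag laid over to the front, disc face showing, and the empty bin has its tag laid back towards the bin, bar face showing. Only push the tags: pinch or lift nothing, do not press hard on the tags or their stands, and leave the casts and all other things where they lie.

Things in the scene. Friction and masses are not known exactly. Their poses are not given: they have to be found in the camera images.
- rack: low aluminium rack, 215 mm deep (x) by 336 mm wide (y), fixed to the bench. Origin under the middle of the row of tag hinges; its x axis points from the front (the tags) to the back (the bins), y to the left along the row, z up. It has four places 80 mm apart, at y = -120, -40, 40 and 120 mm; at each a tag stand (x = 0) and behind it a bin (x = 95 mm). It may stand turned by up to 0.2 rad
- stand_1: fixed dark steel stand of tag 1, 62 mm wide, in any of the rack's four places; axes parallel to the rack's. Origin in the middle of its underside, 8 mm above the bench; the tag's hinge axis runs along y, 62 mm above the origin. Cheeks and the two rest bars reach up to 68 mm above the origin and 18 mm to the front and back of the hinge
- tag_1 (a joint): tag 1 on stand_1: slippery white plate 46 mm wide, 4 mm thick, free edge 50 mm from the hinge, 20 g. 0 = upright; +1.0 (stop) = laid to the front (-x of the rack), disc face showing; -1.0 (stop) = laid back to the bin (+x), bar face showing. Laid over, its edge is 42 mm out from and 27 mm above the hinge, and a fingertip fits under it. Pushed past upright it falls to the other side and stays
- stand_2: fixed dark steel stand of tag 2, 62 mm wide, in any of the rack's four places; axes parallel to the rack's. Origin in the middle of its underside, 8 mm above the bench; the tag's hinge axis runs along y, 62 mm above the origin. Cheeks and the two rest bars reach up to 68 mm above the origin and 18 mm to the front and back of the hinge
- tag_2 (a joint): tag 2 on stand_2: slippery white plate 46 mm wide, 4 mm thick, free edge 50 mm from the hinge, 20 g. 0 = upright; +1.0 (stop) = laid to the front (-x of the rack), disc face showing; -1.0 (stop) = laid back to the bin (+x), bar face showing. Laid over, its edge is 42 mm out from and 27 mm above the hinge, and a fingertip fits under it. Pushed past upright it falls to the other side and stays
- stand_3: fixed dark steel stand of tag 3, 62 mm wide, in any of the rack's four places; axes parallel to the rack's. Origin in the middle of its underside, 8 mm above the bench; the tag's hinge axis runs along y, 62 mm above the origin. Cheeks and the two rest bars reach up to 68 mm above the origin and 18 mm to the front and back of the hinge
- tag_3 (a joint): tag 3 on stand_3: slippery white plate 46 mm wide, 4 mm thick, free edge 50 mm from the hinge, 20 g. 0 = upright; +1.0 (stop) = laid to the front (-x of the rack), disc face showing; -1.0 (stop) = laid back to the bin (+x), bar face showing. Laid over, its edge is 42 mm out from and 27 mm above the hinge, and a fingertip fits under it. Pushed past upright it falls to the other side and stays
- stand_4: fixed dark steel stand of tag 4, 62 mm wide, in any of the rack's four places; axes parallel to the rack's. Origin in the middle of its underside, 8 mm above the bench; the tag's hinge axis runs along y, 62 mm above the origin. Cheeks and the two rest bars reach up to 68 mm above the origin and 18 mm to the front and back of the hinge
- tag_4 (a joint): tag 4 on stand_4: slippery white plate 46 mm wide, 4 mm thick, free edge 50 mm from the hinge, 20 g. 0 = upright; +1.0 (stop) = laid to the front (-x of the rack), disc face showing; -1.0 (stop) = laid back to the bin (+x), bar face showing. Laid over, its edge is 42 mm out from and 27 mm above the hinge, and a fingertip fits under it. Pushed past upright it falls to the other side and stays
- bin_1: fixed open grey bin, 72 (x) by 74 (y) by 28 mm high, walls 3 mm, in any of the rack's four places; all four look alike. Origin in the middle of its underside, 8 mm above the bench. It belongs to the tag stand in front of it, 95 mm away
- bin_2: fixed open grey bin, 72 (x) by 74 (y) by 28 mm high, walls 3 mm, in any of the rack's four places; all four look alike. Origin in the middle of its underside, 8 mm above the bench. It belongs to the tag stand in front of it, 95 mm away
- bin_3: fixed open grey bin, 72 (x) by 74 (y) by 28 mm high, walls 3 mm, in any of the rack's four places; all four look alike. Origin in the middle of its underside, 8 mm above the bench. It belongs to the tag stand in front of it, 95 mm away
- bin_4: fixed open grey bin, 72 (x) by 74 (y) by 28 mm high, walls 3 mm, in any of the rack's four places; all four look alike. Origin in the middle of its underside, 8 mm above the bench. It belongs to the tag stand in front of it, 95 mm away
- cast_white: loose plaster dental cast (a jaw), about 50 by 60 by 36 mm, lying in one of the bins. Origin in the middle of its underside; its top is 47 mm above the bench. Not to be moved
- cast_yellow: loose plaster dental cast (a jaw), about 50 by 60 by 36 mm, lying in one of the bins. Origin in the middle of its underside; its top is 47 mm above the bench. Not to be moved
- cast_grey: loose plaster dental cast (a jaw), about 50 by 60 by 36 mm, lying in one of the bins. Origin in the middle of its underside; its top is 47 mm above the bench. Not to be moved
- marker: bystander: marker pen, 135 mm long, 17 mm thick, lying on the bench in front of the rack. Origin in the middle of its underside. Not to be moved
- crucible: bystander: clay crucible, 53 mm across, 44 mm high, standing right of the rack. Origin at its underside. Not to be moved
- round_box: bystander: round plastic box with lid, 56 mm across, 35 mm high, standing right of the rack. Origin at its underside. Not to be moved

How it is judged:
At the end, for the whole second after the job is handed in: Each tag in front of a bin with a cast reads above 0.8 rad (front, disc face); the tag in front of the empty bin reads below -0.8 rad (back, bar face); all tags are at rest (below 0.3 rad/s) and each cast still lies in its bin (within 20 mm of its centre, underside below 30 mm) ((((horizontal distance between stand_1 and bin_1 below 0.11 m or horizontal distance between stand_1 and bin_2 below 0.11 m or horizontal distance between stand_1 and bin_3 below 0.11 m) and value of joint tag_1 above 0.8 rad) or (horizontal distance between stand_1 and bin_4 below 0.11 m and value of joint tag_1 below -0.8 rad)) and (((horizontal distance between stand_2 and bin_1 below 0.11 m or horizontal distance between stand_2 and bin_2 below 0.11 m or horizontal distance between stand_2 and bin_3 below 0.11 m) and value of joint tag_2 above 0.8 rad) or (horizontal distance between stand_2 and bin_4 below 0.11 m and value of joint tag_2 below -0.8 rad)) and (((horizontal distance between stand_3 and bin_1 below 0.11 m or horizontal distance between stand_3 and bin_2 below 0.11 m or horizontal distance between stand_3 and bin_3 below 0.11 m) and value of joint tag_3 above 0.8 rad) or (horizontal distance between stand_3 and bin_4 below 0.11 m and value of joint tag_3 below -0.8 rad)) and (((horizontal distance between stand_4 and bin_1 below 0.11 m or horizontal distance between stand_4 and bin_2 below 0.11 m or horizontal distance between stand_4 and bin_3 below 0.11 m) and value of joint tag_4 above 0.8 rad) or (horizontal distance between stand_4 and bin_4 below 0.11 m and value of joint tag_4 below -0.8 rad)) and velocity of joint tag_1 between -0.3 and 0.3 rad/s and velocity of joint tag_2 between -0.3 and 0.3 rad/s and velocity of joint tag_3 between -0.3 and 0.3 rad/s and velocity of joint tag_4 between -0.3 and 0.3 rad/s and horizontal distance between cast_white and bin_1 below 0.02 m and horizontal distance between cast_yellow and bin_2 below 0.02 m and horizontal distance between cast_grey and bin_3 below 0.02 m and height (world z) of each of cast_white, cast_yellow, cast_grey below 0.03 m); the robot touches nothing.
It fails at once if a cast is moved or lifted (more than 12 mm) (distance of any of cast_white, cast_yellow, cast_grey from where it was at the start of the episode above 0.012 m).
It fails at once if the marker, crucible or round box is moved (more than 15 mm) (distance of any of marker, crucible, round_box from where it was at the start of the episode above 0.015 m).
It fails at once if a tag or its stand is pinched or pressed hard (more than 20 N) (contact force between the fingers and stand_1 above 20 N or contact force between the fingers and stand_2 above 20 N or contact force between the fingers and stand_3 above 20 N or contact force between the fingers and stand_4 above 20 N).
It also fails if it takes over 51 s, if anything falls off the work surface, if the arm or the gripper's body presses on something with over 40 N, if the wrist force passes 120 N, or if a joint passes its speed limit or range.

### The arm

A 6-joint arm with a two-finger parallel gripper is mounted at the origin on a cart in front of the work surface, level with it; the furniture and walls round the work are solid. World frame = base frame: x ahead of the robot, y to its left, z up, the work surface at z = 0. Lengths are in m, angles in rad, forces in N, time in s.
With the tool pointing down it reaches from about 0.35 to 0.85 m from the base axis. Payload 8.1 kg.
Tool frame: the origin (TCP) lies between the finger pads; the fingertips stand 11 mm ahead of it and the grasp point (between the pads) lies 8 mm behind it (tips_ahead is the z of the fingertips in the tool frame, in m); z points along the fingers, y is the line along which they close (so a half turn about z gives the same grasp; the last joint's range is limited). The gripper opens to 93 mm and grips with 3 to 60 N. Pads are 15 mm wide; open, the fingers measure 128 mm over their backs; the gripper's body (75 mm by 188 mm) begins 65 mm behind the grasp point.
Start: joints at [-1.194, 0.13, 1.488, -0, 1.523, -0.085], TCP at [0.267, -0.537, 0.23] pointing down, gripper open.
Joint ranges: [-2.96, 2.96], [-0.89, 2.26], [0.02, 2.5], [-1.34, 4.48], [0, 2.73], [-2.66, 2.66]. Speed limits (rad/s): [2.39, 2.39, 2.79, 3.14, 3.14, 3.14].

### API

Orientations are given as a rotation vector (axis times angle).
In Python, from plant import read_state, read_camera, close_job, tips_ahead gives the robot as it stands. The module is installed in compiled form; this text tells all that it offers.
- The arm moves only by the tool move_arm, never from a script. Its argument "plan" is a list of rows, each a list of 7 numbers: the turn, a rotation vector about the tool's x, y, z in units of 6 degrees (1.0 is 6 degrees), then the shift along the tool's x, y, z in units of 25 mm (1.0 is 25 mm), then the finger opening in mm, from 0 to 93. A call has exactly 10 rows; each row shifts and turns the commanded pose from where the row before left it, along the tool's axes as they then stand; what a row does not reach is not made up. A row lasts 1/10 s, in which the tool goes at most 50 mm and 8.59 degrees, less where a joint would pass 70% of its speed; a pose out of reach is approached as far as the arm can. A call is refused whole if a number of a shift passes 1 or a number of a turn 1, either way. A call with a gripper value outside its range is refused whole. The fingers move at their own pace and stop on an object; "force" is the grip in N (left out, the last holds). Time passes only in rows, so rows that do not move let the fingers close, or fill a call up. It gives the time, the measured TCP pose, the force, the opening and the grip force at its end, in the units of the state.
- read_state(): the state, without advancing time (a new reading comes with each control period).
- read_camera(name): name is "scene" or "top"; returns a dict with "frame" (420x560x3 uint8, red, green, blue), "z_map" (420x560 float32, m along the optical axis (not along the pixel's ray), 0 where there is no reading), "fx", "fy", "cx", "cy" (pixels), "distortion" ([k1, k2, p1, p2, k3] as OpenCV has them; the pictures are not rectified), "rvec" (rotation vector, rad) and "tvec" (3), from world to camera coordinates, as OpenCV has them. Camera axes: x right, y down, z forward; pixel columns grow to the right and rows downward; lengths in m; the calibration is good to about 2 mm. A picture is of the moment at which its call begins.
- close_job(): hands the job in; it is judged then, once.
The state is a dict: "t": time; "q": joint angles; "dq": joint speeds; "joint_torque": joint torques, N m; "tool_pos": TCP position; "orientation": TCP orientation; "force": force on the tool from outside, world axes, zero at the start; "wrist_torque": the same for the moment, N m; "opening": finger opening in m; "gripper_force": force on a finger pad.
Only numpy, scipy, OpenCV 4.12 (cv2) and the standard library are available. Lean on these libraries where they do the work, as an engineer would, in place of code of your own. Each camera call takes 0.05 s, during which the arm holds its last target. There are 200 camera calls.

## Working session

There is one attempt and no reset: what is moved stays moved. The work goes in short steps, Python scripts to look and compute and a tool call to move; the robot and the scene stay as the last step left them, time stands still between calls to the robot, and variables do not carry over. Pictures are saved under pics/ and viewed, at most 10 in all, crops included, and the job is handed in when it is done.

Besides the shell and the picture viewer there is one more tool, called after ">>>" as name(argument=value, ...) on one line, values as JSON. move_arm: Moves the arm, as the interface text tells. Its arguments: {"type":"object","properties":{"plan":{"type":"array","items":{"type":"array","items":{"type":"number"}}},"force":{"type":"number"}},"required":["plan"]}

```bash
mkdir -p pics; cat > h.py <<'E'
import numpy as np, cv2
from plant import *
def pts(c):
    h,w=c["z_map"].shape
    K=np.array([[c["fx"],0,c["cx"]],[0,c["fy"],c["cy"]],[0,0,1]])
    u,v=np.meshgrid(np.arange(w),np.arange(h))
    n=cv2.undistortPoints(np.stack([u,v],-1).reshape(-1,1,2).astype(np.float64),K,np.array(c["distortion"])).reshape(h,w,2)
    z=c["z_map"].astype(float)
    P=np.dstack([n[...,0]*z,n[...,1]*z,z])
    R=cv2.Rodrigues(np.array(c["rvec"],float))[0]
    return (P-np.array(c["tvec"]).ravel())@R, z>0
E
python3 - <<'E'
from h import *
for n in("scene","top"):
    c=read_camera(n); P,ok=pts(c)
    cv2.imwrite(f"pics/{n}.png",cv2.resize(c["frame"][...,::-1],(800,600)))
    np.savez(n,P=P,ok=ok,f=c["frame"])
s=read_state(); print(s["t"],s["tool_pos"],s["orientation"],s["opening"],tips_ahead)
E
```

```text
0.1 [ 0.26720428 -0.53669353  0.22872259] [-3.05667966e+00 -7.18663644e-01  3.79401041e-04] 0.0929116856832053 0.011
```

View pics/scene.png

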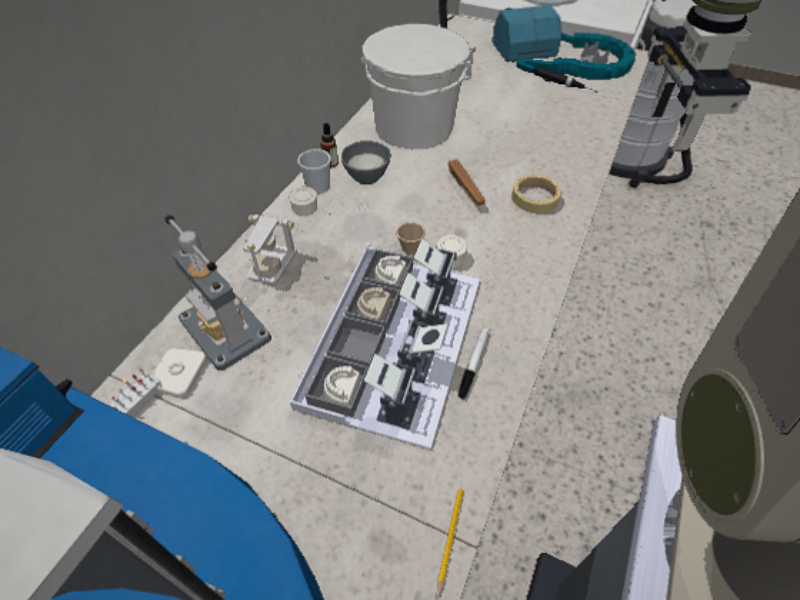

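View pics/top.png

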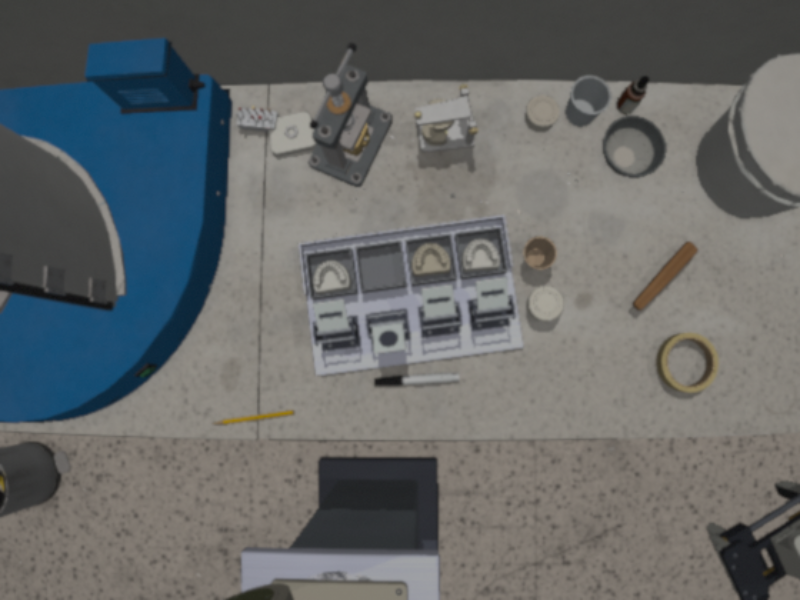

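The scene and top pictures agree. In the top view the bins run from left (310,275) to right (480,250). The second bin, at (380,268), is empty and its tag lies to the front with the disc showing at (388,338). The other three bins hold casts, and their tags lie back with the bar face showing, so all four tags need pushing over.

```bash
python3 - <<'E'
from h import *
d=np.load("top.npz");P=d["P"];f=d["f"]
def at(u,v,r=1):
    a=P[int(v*.7)-r:int(v*.7)+r+1,int(u*.7)-r:int(u*.7)+r+1].reshape(-1,3); return np.median(a,0).round(4)
for n,u,v in [("cornerBL",304,245),("BR",500,222),("FR",518,348),("FL",319,371),("bin empty floor",380,268),("disc tag",388,338),("marker",415,380),("crucible",540,250),("box",546,304)]: print(n,at(u,v))
# tags: points z 0.08..0.11 within rack region, white
z=P[...,2]
m=(z>.075)&(z<.11)
m[:int(.7*270)]=0;m[int(.7*370):]=0;m[:,:int(.7*305)]=0;m[:,int(.7*525):]=0
n,l,s,c=cv2.connectedComponentsWithStats(m.astype(np.uint8))
for i in range(1,n):
    if s[i,4]>30:
        q=P[l==i]; print(s[i],q.mean(0).round(4),q.min(0).round(3),q.max(0).round(3))
# rack plate
m=(z>.004)&(z<.014)
m[:int(.7*210)]=0;m[int(.7*380):]=0;m[:,:int(.7*295)]=0;m[:,int(.7*530):]=0
n,l,s,c=cv2.connectedComponentsWithStats(m.astype(np.uint8))
i=1+s[1:,4].argmax(); print(s[i],cv2.minAreaRect(P[l==i][:,:2].astype(np.float32)))
E
```

```text
cornerBL [0.6437 0.059  0.0213]
BR [ 0.6813 -0.2614  0.0092]
FR [ 0.4773 -0.2842  0.0079]
FL [0.4419 0.0329 0.0077]
bin empty floor [ 0.6066 -0.0653  0.0099]
disc tag [ 0.4906 -0.0819  0.0875]
marker [ 0.4263 -0.1202  0.0156]
crucible [ 0.6349 -0.3259  0.007 ]
box [ 0.5452 -0.3261  0.0343]
[331 194  24  23 406] [ 0.5556 -0.2346  0.087 ] [ 0.533 -0.257  0.075] [ 0.577 -0.208  0.1  ]
[295 199  29  23 432] [ 0.5448 -0.1575  0.0869] [ 0.522 -0.191  0.075] [ 0.567 -0.132  0.1  ]
[219 210  25  31 445] [0.5226 0.0034 0.0868] [ 0.483 -0.022  0.075] [0.544 0.03  0.101]
[258 226  28  22 403] [ 0.4881 -0.0838  0.0876] [ 0.468 -0.111  0.075] [ 0.512 -0.054  0.1  ]
[ 211  153  155  111 5740] ((0.5596962571144104, -0.11327914893627167), (0.2124624252319336, 0.33487606048583984), 7.5885162353515625)
```

>>> move_arm(plan=[[0,0,0.8,0,0,0,0],[0,0,0.8,0,0,0,0],[0,0,0.8,0,0,0,0],[0,0,0.75,0,0,0,0],[0,0,0,1,-1,0,0],[0,0,0,1,-1,0,0],[0,0,0,1,-1,0,0],[0,0,0,1,-1,0,0],[0,0,0,1,-1,0,0],[0,0,0,1,-1,0,0]], force=5)

```text
t: 1.1
tool_pos: [0.3968, -0.3673, 0.2292]
orientation: [-3.134, -0.207, 0.001]
force: [0.7, -0.7, 0.7]
opening: 0.0175
gripper_force: 0.0
```

>>> move_arm(plan=[[0,0,0,1,-1,0,0],[0,0,0,1,-1,0,0],[0,0,0,1,-1,0,0],[0,0,0,1,-1,0,0],[0,0,0,1,-0.4,0,0],[0,0,0,1,0,0,0],[0,0,0,1,0,0,0],[0,0,0,1,0,0,0],[0,0,0,0.7,0,0,0],[0,0,0,0,0,0,0]])

```text
t: 2.1
tool_pos: [0.5985, -0.2302, 0.2285]
orientation: [-3.134, -0.209, 0.001]
force: [-0.4, -0.4, -0.2]
opening: 0.0002
gripper_force: 0.0
```

```bash
cat > r.py <<'E'
from h import *
def rack():
    s=read_state(); p=np.array(s["tool_pos"])-[.516,-.120,0]; c,n=np.cos(.132),np.sin(.132)
    R=cv2.Rodrigues(np.array(s["orientation"]))[0]
    print("t",s["t"],"rack mm",(1000*np.array([c*p[0]+n*p[1],c*p[1]-n*p[0],p[2]])).round(1),"yaw",np.arctan2(R[1,0],R[0,0]).round(3),"zaxis",R[:,2].round(3),"open",s["opening"],"F",np.round(s["force"],1))
E
python3 -c "from r import *; rack()"
```

```text
t 2.1 rack mm [  67.3 -120.1  228.5] yaw 0.133 zaxis [-0.001  0.001 -1.   ] open 0.00021703692081982836 F [-0.4 -0.4 -0.2]
```

>>> move_arm(plan=[[0,0,0,0,0,1,0],[0,0,0,0,0,1,0],[0,0,0,0,0,1,0],[0,0,0,0,0,1,0],[0,0,0,0,0,0.8,0],[0,0,0,0,0,0.5,0],[0,0,0,0,0,0,0],[0,0,0,-0.4,0,0,0],[0,0,0,-0.4,0,0,0],[0,0,0,-0.4,0,0,0]])

```text
t: 3.1
tool_pos: [0.5675, -0.2356, 0.0986]
orientation: [3.134, 0.207, 0.003]
force: [0.3, 0.9, -0.7]
opening: 0.0005
gripper_force: 0.1
```

```bash
python3 - <<'E'
from r import *; rack()
c=read_camera("scene"); cv2.imwrite("pics/s1.png",cv2.resize(c["frame"][150:330,180:420,::-1],(800,600)))
E
```

```text
t 3.1 rack mm [  35.8 -121.4   98.6] yaw 0.132 zaxis [ 0.002 -0.001 -1.   ] open 0.00054409991171683 F [ 0.3  0.9 -0.7]
```

View pics/s1.png

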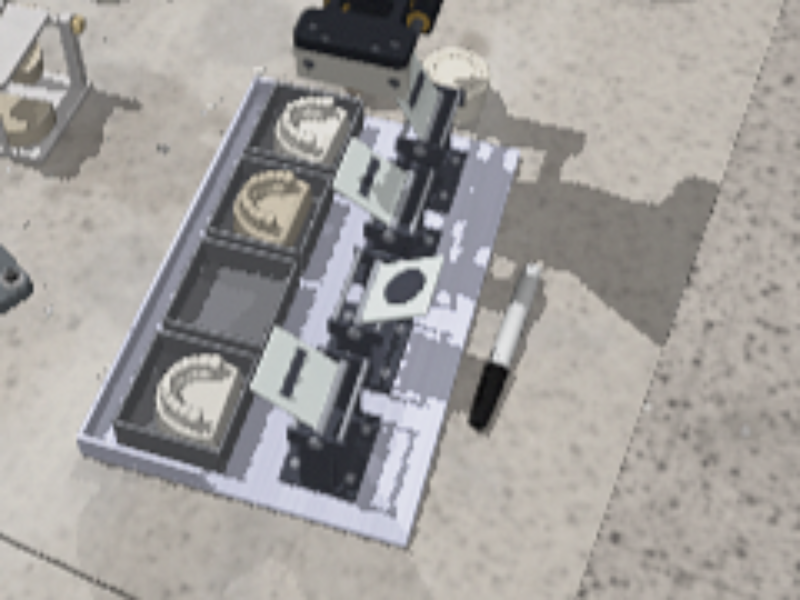

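The picture shows the far tag at (430,110) already rising as the fingertips push it, and nothing else has moved. I'll continue the push past upright.

>>> move_arm(plan=[[0,0,0,-0.4,0,0,0],[0,0,0,-0.4,0,0,0],[0,0,0,-0.4,0,0,0],[0,0,0,-0.3,0,0,0],[0,0,0,0,0,0,0],[0,0,0,0,0,0,0],[0,0,0,0,0,-1,0],[0,0,0,0,0,-1,0],[0,0,0,0,0,-0.4,0],[0,0,0,0,0,0,0]])

```text
t: 4.15
tool_pos: [0.532, -0.2405, 0.1591]
orientation: [3.133, 0.207, 0.005]
force: [-0.3, -0.8, 0.3]
opening: 0.0004
gripper_force: 0.0
```

```bash
python3 - <<'E'
from r import *; rack()
c=read_camera("scene"); cv2.imwrite("pics/s2.png",cv2.resize(c["frame"][150:330,180:420,::-1],(800,600)))
E
```

```text
t 4.15 rack mm [  -0.  -121.6  159.1] yaw 0.132 zaxis [ 0.003 -0.002 -1.   ] open 0.0003641309032361272 F [-0.3 -0.8  0.3]
```

View pics/s2.png

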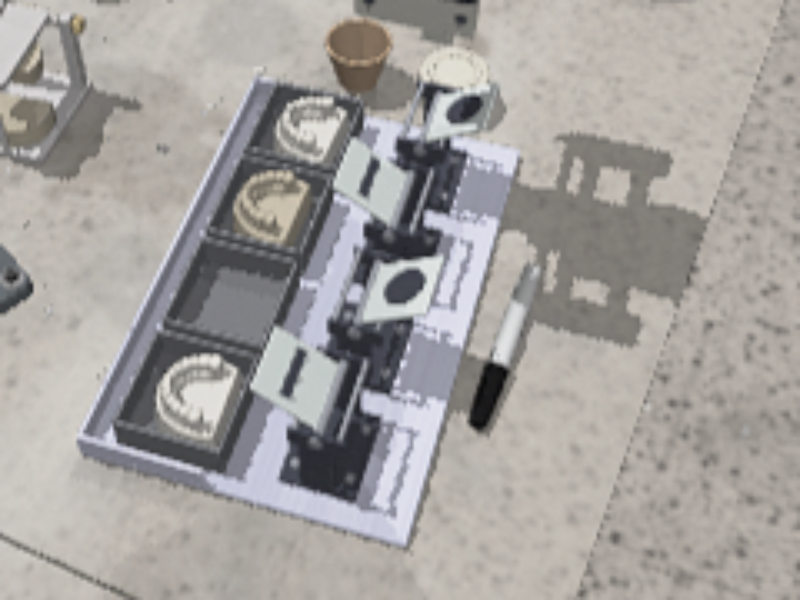

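The far tag now lies to the front with its disc showing at (463,108). Next are the tags at y = -40 and, after it, y = +120.

>>> move_arm(plan=[[0,0,0,0.9,-0.8,0,0],[0,0,0,0.9,-0.8,0,0],[0,0,0,0.9,-0.8,0,0],[0,0,0,0,-0.85,0,0],[0,0,0,0,0,0,0],[0,0,0,0,0,1,0],[0,0,0,0,0,1,0],[0,0,0,0,0,0.45,0],[0,0,0,0,0,0,0],[0,0,0,-0.4,0,0,0]])

```text
t: 5.2
tool_pos: [0.5772, -0.1522, 0.0962]
orientation: [3.135, 0.207, 0.001]
force: [-0.6, -0.4, -0.6]
opening: 0.0007
gripper_force: 0.0
```

>>> move_arm(plan=[[0,0,0,-0.4,0,0,0],[0,0,0,-0.4,0,0,0],[0,0,0,-0.4,0,0,0],[0,0,0,-0.4,0,0,0],[0,0,0,-0.4,0,0,0],[0,0,0,-0.3,0,0,0],[0,0,0,0,0,0,0],[0,0,0,0,0,0,0],[0,0,0,0,0,-1,0],[0,0,0,0,0,-1,0]])

```text
t: 6.2
tool_pos: [0.5193, -0.159, 0.1455]
orientation: [-3.134, -0.207, 0.003]
force: [0.2, 0.6, 0.4]
opening: 0.0005
gripper_force: 0.0
```

>>> move_arm(plan=[[0,0,0,0,0,-0.45,0],[0,0,0,0.9,-1,0,0],[0,0,0,0.9,-1,0,0],[0,0,0,0.9,-1,0,0],[0,0,0,0,-1,0,0],[0,0,0,0,-1,0,0],[0,0,0,0,-1,0,0],[0,0,0,0,-0.4,0,0],[0,0,0,0,0,0,0],[0,0,0,0,0,0,0]])

```text
t: 7.2
tool_pos: [0.5659, 0.0075, 0.157]
orientation: [3.134, 0.207, -0.0]
force: [-0.6, -0.5, 0.3]
opening: 0.0007
gripper_force: 0.0
```

```bash
python3 -c "from r import *; rack()"
```

```text
t 7.2 rack mm [ 66.2 119.8 157. ] yaw 0.132 zaxis [ 0.    -0.001 -1.   ] open 0.0007407380569138355 F [-0.6 -0.5  0.3]
```

>>> move_arm(plan=[[0,0,0,0,0,1,0],[0,0,0,0,0,1,0],[0,0,0,0,0,0.45,0],[0,0,0,0,0,0,0],[0,0,0,-0.4,0,0,0],[0,0,0,-0.4,0,0,0],[0,0,0,-0.4,0,0,0],[0,0,0,-0.4,0,0,0],[0,0,0,-0.4,0,0,0],[0,0,0,-0.4,0,0,0]])

```text
t: 8.2
tool_pos: [0.5054, 0.0001, 0.0961]
orientation: [3.135, 0.207, 0.001]
force: [1.1, -0.2, -0.2]
opening: 0.0002
gripper_force: 0.1
```

>>> move_arm(plan=[[0,0,0,-0.3,0,0,0],[0,0,0,0,0,0,0],[0,0,0,0,0,0,0],[0,0,0,0,0,-1,0],[0,0,0,0,0,-1,0],[0,0,0,0,0,-0.45,0],[0,0,0,-0.9,0.8,0,0],[0,0,0,-0.9,0.8,0,0],[0,0,0,-0.9,0.8,0,0],[0,0,0,0,0.8,0,0]])

```text
t: 9.2
tool_pos: [0.4406, -0.0896, 0.1564]
orientation: [-3.134, -0.207, 0.002]
force: [0.2, 0.8, -0.6]
opening: 0.0005
gripper_force: 0.0
```

```bash
python3 - <<'E'
from r import *; rack()
c=read_camera("scene"); cv2.imwrite("pics/s3.png",cv2.resize(c["frame"][150:330,180:420,::-1],(800,600)))
E
```

```text
t 9.2 rack mm [-70.7  40.  156.4] yaw 0.132 zaxis [-0.001  0.    -1.   ] open 0.0004893228032815201 F [ 0.2  0.8 -0.6]
```

View pics/s3.png

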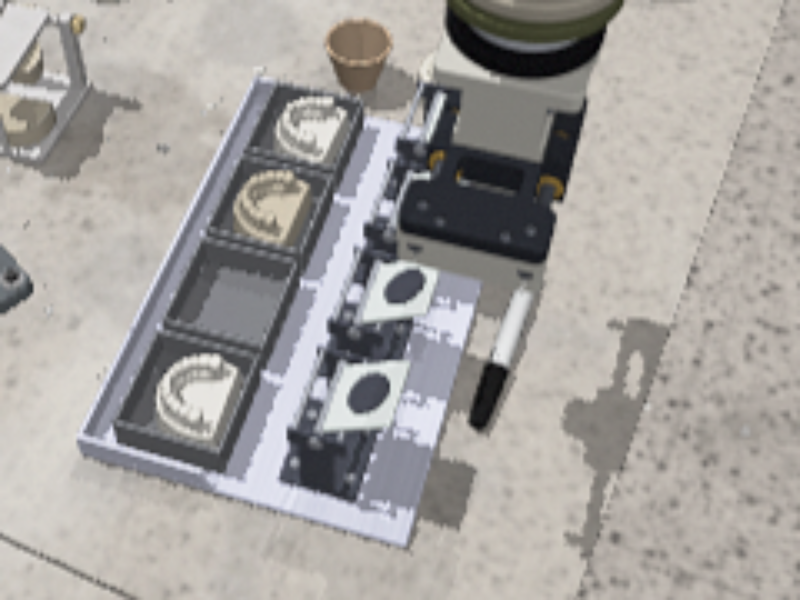

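The near tag now lies to the front with its disc showing at (368,395). The disc tag still to be pushed back is at (405,285), with the gripper in front of it.

>>> move_arm(plan=[[0,0,0,0,0,1,0],[0,0,0,0,0,1,0],[0,0,0,0,0,0.45,0],[0,0,0,0.2,0,0,0],[0,0,0,0.4,0,0,0],[0,0,0,0.4,0,0,0],[0,0,0,0.4,0,0,0],[0,0,0,0.4,0,0,0],[0,0,0,0.4,0,0,0],[0,0,0,0.4,0,0,0]])

```text
t: 10.25
tool_pos: [0.5078, -0.0803, 0.096]
orientation: [3.135, 0.207, 0.0]
force: [-0.3, 0.0, 0.2]
opening: 0.0004
gripper_force: 0.1
```

>>> move_arm(plan=[[0,0,0,0.35,0,0,0],[0,0,0,0,0,0,0],[0,0,0,0,0,0,0],[0,0,0,0,0,-1,0],[0,0,0,0,0,-1,0],[0,0,0,0,0,-1,0],[0,0,0,-1,0,-1,0],[0,0,0,-1,0,-1,0],[0,0,0,-1,0,0,0],[0,0,0,-1,0,0,0]])

```text
t: 11.25
tool_pos: [0.4157, -0.0927, 0.2219]
orientation: [3.134, 0.207, 0.003]
force: [-0.3, -0.5, -0.2]
opening: 0.0003
gripper_force: 0.0
```

>>> move_arm(plan=[[0,0,0,-0.8,1,0,0],[0,0,0,-0.8,1,0,0],[0,0,0,-0.8,1,0,0],[0,0,0,-0.8,1,0,0],[0,0,0,0,1,0,0],[0,0,0,0,1,0,0],[0,0,0,0,1,0,0],[0,0,0,0,1,0,0],[0,0,0,0,1,0,0],[0,0,0,0,0,0,0]])

```text
t: 12.25
tool_pos: [0.3661, -0.328, 0.2206]
orientation: [3.135, 0.204, -0.001]
force: [-1.8, 0.3, 0.1]
opening: 0.0003
gripper_force: 0.0
```

```bash
python3 - <<'E'
from r import *; rack()
c=read_camera("scene"); cv2.imwrite("pics/s4.png",cv2.resize(c["frame"][150:330,180:420,::-1],(800,600)))
E
```

```text
t 12.25 rack mm [-176.  -186.4  220.6] yaw 0.13 zaxis [-0.001 -0.    -1.   ] open 0.00025337440324706243 F [-1.8  0.3  0.1]
```

View pics/s4.png

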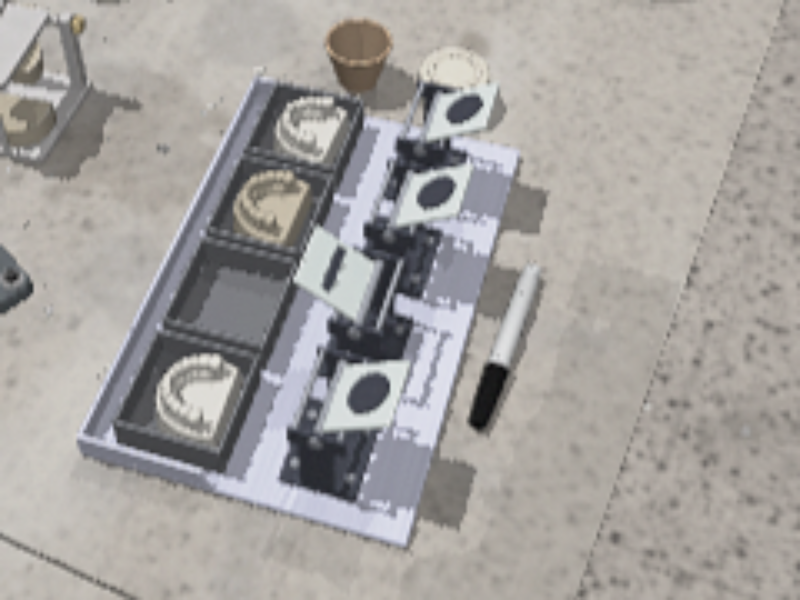

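All tags are now right: discs to the front at (463,108), (437,193) and (368,393), and the empty bin's tag laid back with its bar showing at (338,272). The casts and other objects haven't moved.

```bash
python3 -c "from plant import *; print(close_job())"
```

```text
the job is handed in; nothing more can be done
None
```

All four tags were wrong and have been pushed over: the three bins with casts now show discs to the front, the empty bin's tag is laid back with its bar showing, and the job is handed in (no verdict was returned).

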